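Find the loaded sample pod by its weight and send it down the chute

ROBOT

A 6-joint arm with a two-finger parallel gripper is mounted at the origin on the work surface. World frame = base frame: x ahead of the robot, y to its left, z up, the work surface at z = 0. Lengths are in m, angles in rad, forces in N, time in s.
With the tool pointing down it reaches from about 0.4 to 0.825 m from the base axis. Payload 7 kg.
Tool frame: the origin (TCP) lies at the very end of the fingers, on their centre line; the grasp point (between the pads) lies 19 mm behind it; z points along the fingers, y is the direction in which the jaws open and shut (so a half turn about z gives the same grasp; the last joint's range is limited). The gripper opens to 88 mm and grips with 3 to 60 N. Pads are 19 mm wide; open, the fingers measure 130 mm over their backs; the gripper's body (78 mm by 193 mm) begins 47 mm behind the grasp point.
Start: joints at [-0.913, 0.359, 0.012, 0, -1.224, -0.288], TCP at [0.244, -0.629, 0.227] pointing down, gripper open.
Joint ranges: [-3.07, 3.07], [-1.43, 2.12], [-1.02, 1.25], [-3.03, 1.67], [-3.05, -0], [-3.03, 3.03]. Speed limits (rad/s): [2.39, 2.39, 3.01, 3.14, 3.14, 3.14].

INTERFACE

Orientations are given as [roll, pitch, yaw] about the fixed x, y, z axes, in that order (R = Rz(yaw) Ry(pitch) Rx(roll)).
In Python, from station import arm, eyes, job, outline_of gives the robot as it stands.
- The arm moves only by the tool apply_moves, never from a script. Its argument "moves" is a list of rows, each a list of 5 numbers: the opening, from -1 (shut) to 1 (fully open), then the shift along the tool's x, y, z in m, then the turn about the tool's z in rad. A call has 1 to 12 rows; each row shifts and turns the commanded pose from where the row before left it, along the tool's axes as they then stand; what a row does not reach is not made up. A row lasts 1/12 s, in which the tool goes at most 41.7 mm and 7.16 degrees, less where a joint would pass 70% of its speed; a pose out of reach is approached as far as the arm can. A call with a gripper value outside its range is refused whole. The fingers move at their own pace and stop on an object; "newtons" is the grip in N (left out, the last holds). Time passes only in rows, so rows that do not move let the fingers close. It gives the time, the measured TCP pose, the force and the opening at its end, in the units of the state.
- arm.get_state(): the state, without advancing time (a new reading comes with each control period).
- eyes.grab_frame(name): name is "scene" or "top"; returns a dict with "color" (400x640x3 uint8, red, green, blue), "z_map" (400x640 float32, m along the optical axis (not along the pixel's ray), 0 where there is no reading), "camera_matrix" (3x3 intrinsics, pixels), "extrinsics" (4x4, takes a point from camera to world coordinates). Camera axes: x right, y up, looking along -z (the intrinsics and any distortion apply to the point x, -y, -z); pixel columns grow to the right and rows downward; lengths in m; the calibration is good to about 2 mm. A picture is of the moment at which its call begins.
- job.job_done(): hands the job in, once; it reports no verdict.
Trained networks look in a picture, given as the dict that the camera call returned (one of the last four; its "shot" number tells which), for a name from the list of things; names that differ only in an ending like _2 or _b are one class to them, and where a whole thing is asked for, a point or a joint stands for the part that bears it (a point fixed in the world has none). Each returns a list of dicts, best first, with "score" (0 to 1); they miss things now and then, are a little off and sometimes report something else, mostly with a low value. They report only what shows in the picture. A call takes as long as a camera call.
- outline_of(label, picture): "region" (400x640 bool, what is visible of it) and "extent" ([left, top, right, bottom] in pixels, round what is visible of it).
The state is a dict: "t": time; "q": joint angles; "qd": joint speeds; "joint_efforts": joint torques, N m; "eef_pos": TCP position; "ee_rot": TCP orientation; "force": force on the tool from outside, world axes, zero at the start; "moment": the same for the moment, N m; "width": finger opening in m.
Only numpy, scipy, OpenCV 4.12 (cv2) and the standard library are available. Lean on these libraries where they do the work, as an engineer would, in place of code of your own. Each camera call takes 0.05 s, during which the arm holds its last target.

TASK

Only one of the three identical-looking orange-capped sample pods is loaded: heft them to find the heavy one, then lay it along the sloping chute, foot first and with its blue lug out of the open side, and let go so that it slides down to the stop and the weighing chute sinks under it. Leave the two empty pods standing upright on the foam tray where they stood, never send an empty one down, and do not disturb the other things on the bench.

Things in the scene. Friction and masses are not known exactly. Their poses are not given: they have to be found in the camera images.
- pod_a: sample pod, one of three alike: upright, 90 mm tall, white body 40 mm in diameter, ribbed orange cap 42 mm in diameter on the top 34 mm. Origin at its foot centre, z up through the cap. A blue lug (8 wide, 18 tall, centred 44 mm above the foot) stands out along +x to 34 mm from the axis. One pod, whichever its name, weighs 0.31 to 0.38 kg, the other two 0.085 kg; only lifting tells.
- pod_b: sample pod, one of three alike: upright, 90 mm tall, white body 40 mm in diameter, ribbed orange cap 42 mm in diameter on the top 34 mm. Origin at its foot centre, z up through the cap. A blue lug (8 wide, 18 tall, centred 44 mm above the foot) stands out along +x to 34 mm from the axis. One pod, whichever its name, weighs 0.31 to 0.38 kg, the other two 0.085 kg; only lifting tells.
- pod_c: sample pod, one of three alike: upright, 90 mm tall, white body 40 mm in diameter, ribbed orange cap 42 mm in diameter on the top 34 mm. Origin at its foot centre, z up through the cap. A blue lug (8 wide, 18 tall, centred 44 mm above the foot) stands out along +x to 34 mm from the axis. One pod, whichever its name, weighs 0.31 to 0.38 kg, the other two 0.085 kg; only lifting tells.
- pod_a_cap (a point): point on this pod's axis, in the middle of its cap, 75 mm above its foot; same axes as the pod
- pod_b_cap (a point): point on this pod's axis, in the middle of its cap, 75 mm above its foot; same axes as the pod
- pod_c_cap (a point): point on this pod's axis, in the middle of its cap, 75 mm above its foot; same axes as the pod
- tray: white foam tray 140 x 400 x 20 mm, fixed; the pods stand on its top in a row along its y, about 120 mm apart, lugs towards its +x within about 30 degrees. Origin at the centre of its underside.
- chute_base: grey foot plate 200 x 130 x 12 mm (along x from -90 to +110 mm) with the white weighing block of the chute; fixed. Origin on the table, z up, +x is the direction in which the chute descends (away from the robot).
- chute_stop (a point): where a pod's foot centre rests at the bottom of the chute, 55 mm above the table, 50 mm along +x from the base's origin. z runs UP the slope, leaning 30 degrees from vertical back towards the robot; +x points out of the open side (away from the robot and up); y across. A pod lying in the chute has these same axes: foot down the slope, lug along +x; with the lug elsewhere it jams.
- chute_mouth (a point): 120 mm up the slope from chute_stop, at the top of the side walls; same axes. Aluminium trough: floor at x = -21.5 mm, walls 50 mm apart (58 over all) up to x = +10.5 mm; a floor tongue 28 mm wide runs 50 mm on above the mouth, so fingers can hold a pod on either side of it. Fingers do not fit between the walls: let go with the cap above them and the pod slides down.
- chute (a joint): how far the whole trough has sunk on its weighing spring, straight down, 0 to 10 mm: it starts to sink at 1.6 N and then 5 mm per newton, so an empty pod leaves it at 0 and the loaded one sinks it 7 to 10 mm
- reagent: amber bottle, 52 mm diameter, 130 mm tall, loose bystander; origin at its foot
- jar: small white-capped jar, 56 mm diameter, 60 mm tall, loose bystander; origin at its foot
- tip_box: pipette tip box with a blue lid, 87 x 122 x 57 mm, loose bystander; origin at its foot
- beaker: clear open beaker, 70 mm diameter, 90 mm tall, loose bystander; origin at its foot
- dish: covered culture dish, 62 mm diameter, 15 mm tall, loose bystander; origin at its foot
- timer: white bench timer, 60 x 70 x 22 mm, loose bystander; origin at its foot

How it is judged:
On the way, in this order (a step that is already met when the one before it is completed fails the run):
1. a pod is hefted: held by the fingers and lifted at least 25 mm off the tray (((z of pod_a in the frame of tray above 0.045 m and contact force between the fingers and pod_a above 0.5 N) or (z of pod_b in the frame of tray above 0.045 m and contact force between the fingers and pod_b above 0.5 N) or (z of pod_c in the frame of tray above 0.045 m and contact force between the fingers and pod_c above 0.5 N))), for 0.2 s.
2. a pod, still held by the fingers, lies along the chute, foot first, its foot at least 10 mm past the top of the side walls, within 15 degrees of the chute's slope (((z of pod_a in the frame of chute_stop between 0.03 and 0.11 m and y of pod_a in the frame of chute_stop between -0.015 and 0.015 m and x of pod_a in the frame of chute_stop between -0.015 and 0.015 m and angle between the z axis of pod_a and the z axis of chute_stop, either way round below 0.262 rad and z of pod_a_cap in the frame of chute_stop above 0.07 m and contact force between the fingers and pod_a above 0.5 N) or (z of pod_b in the frame of chute_stop between 0.03 and 0.11 m and y of pod_b in the frame of chute_stop between -0.015 and 0.015 m and x of pod_b in the frame of chute_stop between -0.015 and 0.015 m and angle between the z axis of pod_b and the z axis of chute_stop, either way round below 0.262 rad and z of pod_b_cap in the frame of chute_stop above 0.07 m and contact force between the fingers and pod_b above 0.5 N) or (z of pod_c in the frame of chute_stop between 0.03 and 0.11 m and y of pod_c in the frame of chute_stop between -0.015 and 0.015 m and x of pod_c in the frame of chute_stop between -0.015 and 0.015 m and angle between the z axis of pod_c and the z axis of chute_stop, either way round below 0.262 rad and z of pod_c_cap in the frame of chute_stop above 0.07 m and contact force between the fingers and pod_c above 0.5 N))), for 0.1 s.
At the end, for the whole second after the job is handed in: The loaded pod rests in the chute, foot within 10 mm of the stop along the slope and 15 mm across, cap uppermost, within 9.5 degrees of the slope, chute sunk over 4 mm; the empty pods stand upright (within 5 degrees), each within 30 mm of its start; all pods at rest (((z of pod_a in the frame of chute_stop between -0.008 and 0.01 m and y of pod_a in the frame of chute_stop between -0.015 and 0.015 m and x of pod_a in the frame of chute_stop between -0.015 and 0.015 m and angle between the z axis of pod_a and the z axis of chute_stop, either way round below 0.17 rad and z of pod_a_cap in the frame of chute_stop above 0.032 m and value of joint chute above 0.004 m and linear speed of each of pod_a, pod_b, pod_c below 0.02 m/s and distance of each of pod_b, pod_c from where it was at the start of the episode below 0.03 m and angle between each of pod_b, pod_c's own z axis and vertical below 0.1 rad) or (z of pod_b in the frame of chute_stop between -0.008 and 0.01 m and y of pod_b in the frame of chute_stop between -0.015 and 0.015 m and x of pod_b in the frame of chute_stop between -0.015 and 0.015 m and angle between the z axis of pod_b and the z axis of chute_stop, either way round below 0.17 rad and z of pod_b_cap in the frame of chute_stop above 0.032 m and value of joint chute above 0.004 m and linear speed of each of pod_b, pod_a, pod_c below 0.02 m/s and distance of each of pod_a, pod_c from where it was at the start of the episode below 0.03 m and angle between each of pod_a, pod_c's own z axis and vertical below 0.1 rad) or (z of pod_c in the frame of chute_stop between -0.008 and 0.01 m and y of pod_c in the frame of chute_stop between -0.015 and 0.015 m and x of pod_c in the frame of chute_stop between -0.015 and 0.015 m and angle between the z axis of pod_c and the z axis of chute_stop, either way round below 0.17 rad and z of pod_c_cap in the frame of chute_stop above 0.032 m and value of joint chute above 0.004 m and linear speed of each of pod_c, pod_a, pod_b below 0.02 m/s and distance of each of pod_a, pod_b from where it was at the start of the episode below 0.03 m and angle between each of pod_a, pod_b's own z axis and vertical below 0.1 rad))); the robot touches nothing.
It fails at once if a bystander is pushed more than 40 mm (distance of any of reagent, jar, tip_box, beaker, dish, timer from where it was at the start of the episode above 0.04 m).
It fails at once if an empty pod has come to rest at the bottom of the chute (a pod still at the stop while the chute has not sunk) ((z of pod_a in the frame of chute_stop between -0.008 and 0.01 m and y of pod_a in the frame of chute_stop between -0.015 and 0.015 m and x of pod_a in the frame of chute_stop between -0.015 and 0.015 m and angle between the z axis of pod_a and the z axis of chute_stop, either way round below 0.17 rad and z of pod_a_cap in the frame of chute_stop above 0.032 m and linear speed of pod_a below 0.004 m/s and value of joint chute below 0.001 m and velocity of joint chute between -0.004 and 0.004 m/s and contact force between the fingers and pod_a below 0.1 N) or (z of pod_b in the frame of chute_stop between -0.008 and 0.01 m and y of pod_b in the frame of chute_stop between -0.015 and 0.015 m and x of pod_b in the frame of chute_stop between -0.015 and 0.015 m and angle between the z axis of pod_b and the z axis of chute_stop, either way round below 0.17 rad and z of pod_b_cap in the frame of chute_stop above 0.032 m and linear speed of pod_b below 0.004 m/s and value of joint chute below 0.001 m and velocity of joint chute between -0.004 and 0.004 m/s and contact force between the fingers and pod_b below 0.1 N) or (z of pod_c in the frame of chute_stop between -0.008 and 0.01 m and y of pod_c in the frame of chute_stop between -0.015 and 0.015 m and x of pod_c in the frame of chute_stop between -0.015 and 0.015 m and angle between the z axis of pod_c and the z axis of chute_stop, either way round below 0.17 rad and z of pod_c_cap in the frame of chute_stop above 0.032 m and linear speed of pod_c below 0.004 m/s and value of joint chute below 0.001 m and velocity of joint chute between -0.004 and 0.004 m/s and contact force between the fingers and pod_c below 0.1 N)).
It also fails if it takes over 59 s, if anything falls off the work surface, if the arm or the gripper's body presses on something with over 40 N, if the wrist force passes 120 N, or if a joint passes its speed limit or range.

## Working session

There is one attempt and no reset: what is moved stays moved. The work goes in short steps, Python scripts to look and compute and a tool call to move; the robot and the scene stay as the last step left them, time stands still between calls to the robot, and variables do not carry over. Pictures are saved under pics/ and viewed, and the job is handed in when it is done.

Besides the shell and the picture viewer there is one more tool, called after "Call:" in YAML: its name, and indented under it one key for each argument. apply_moves: Moves the arm, as the interface text tells. Its arguments: {"type":"object","properties":{"moves":{"type":"array","items":{"type":"array","items":{"type":"number"}}},"newtons":{"type":"number"}},"required":["moves"]}

```bash
mkdir -p pics; ls; python3 - <<'E'
from station import arm, eyes, job, outline_of
import cv2,numpy as np
s=arm.get_state();print(s)
for n in("scene","top"):
    f=eyes.grab_frame(n);cv2.imwrite(f"pics/{n}0.png",f["color"][:,:,::-1]);print(n,f["camera_matrix"],f["extrinsics"],f["shot"])
    np.savez(f"/tmp/{n}0.npz",**{k:f[k] for k in("color","z_map","camera_matrix","extrinsics")})
    for l in("pod_a","tray","chute_base","chute","reagent","jar","tip_box","beaker","dish","timer"):
        for r in outline_of(l,f): print(n,l,round(r["score"],2),r["extent"])
E
```

```text
pics
{'t': 0.0, 'q': array([-9.12904397e-01,  3.59386374e-01,  1.10754197e-02, -3.45041053e-04,
       -1.22409759e+00, -2.88126168e-01]), 'qd': array([-0.001288  ,  0.00076159, -0.00158301,  0.00062618, -0.00106579,
        0.00141269]), 'joint_efforts': array([-2.92844870e-04, -5.82713199e+01,  2.93042207e+01,  6.99670494e+00,
        6.88069253e-03, -2.07242474e-04]), 'eef_pos': array([ 0.24376094, -0.62893303,  0.22563114]), 'ee_rot': array([ 3.13995472e+00, -1.47173171e-04, -2.77194428e+00]), 'force': array([ 0.2173654 , -0.01214915,  0.80758184]), 'moment': array([-0.02308495, -0.02470369, -0.005929  ]), 'width': 0.087709310701443}
scene [[479.46604086   0.         320.26821016]
 [  0.         479.46604086 193.38225545]
 [  0.           0.           1.        ]] [[-0.05381825 -0.72016432  0.69171305  1.5897105 ]
 [ 0.99846116 -0.02953184  0.04693805  0.16333855]
 [-0.01337555  0.69317474  0.72064546  1.18034943]
 [ 0.          0.          0.          1.        ]] 1
scene pod_a 0.92 [204.5, 180.7, 222.7, 202.6]
scene pod_a 0.68 [278.5, 189.1, 293.8, 218.1]
scene pod_a 0.64 [242.
[... 890 characters left out ...]
0.9948526   1.45914226]
 [ 0.          0.          0.          1.        ]] 2
top pod_a 0.81 [384.7, 202.2, 406.0, 222.4]
top pod_a 0.66 [426.4, 210.5, 449.5, 226.3]
top pod_a 0.48 [346.0, 197.0, 366.4, 213.0]
top tray 0.64 [315.0, 183.5, 464.0, 249.6]
top chute_base 0.62 [231.8, 159.9, 295.1, 242.8]
top chute 0.72 [239.2, 175.1, 277.1, 224.4]
top reagent 0.93 [318.9, 123.3, 337.0, 147.5]
top jar 0.63 [173.5, 237.8, 194.3, 262.4]
top tip_box 0.97 [365.2, 115.7, 408.6, 150.1]
top tip_box 0.33 [344.3, 198.6, 364.7, 212.2]
top beaker 0.95 [427.7, 133.5, 456.1, 162.1]
top dish 0.66 [299.3, 260.1, 326.4, 284.1]
top timer 0.75 [355.7, 260.4, 382.5, 292.3]
top timer 0.5 [428.3, 135.9, 459.5, 164.4]
```

```bash
python3 - <<'E'
import cv2
a=cv2.imread("pics/scene0.png");b=cv2.imread("pics/top0.png")
cv2.imwrite("pics/scene0c.png",cv2.resize(a[150:300,160:460],None,fx=2.66,fy=2.66,interpolation=cv2.INTER_CUBIC))
cv2.imwrite("pics/top0c.png",cv2.resize(b[105:305,165:475],None,fx=2.58,fy=2.58,interpolation=cv2.INTER_CUBIC))
E
```

```text
(no output)
```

View pics/scene0c.png

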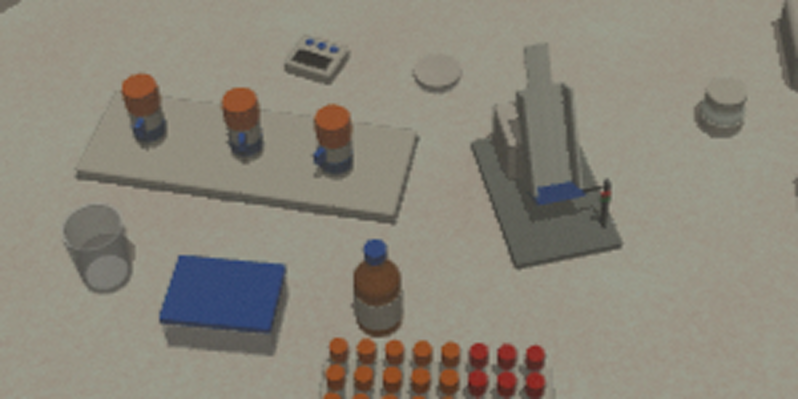

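View pics/top0c.png

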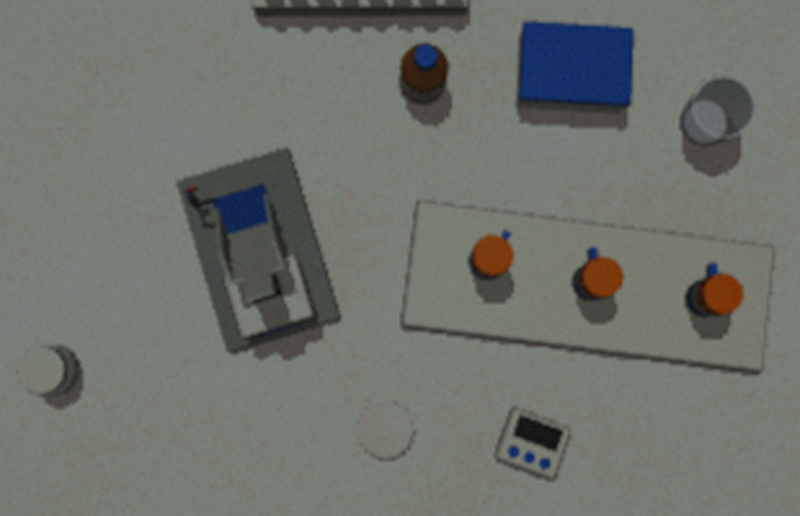

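View pics/top0.png

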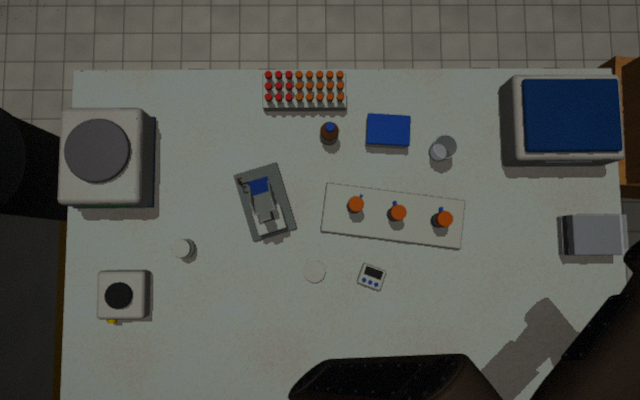

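```bash
cat > h.py <<'E'
import numpy as np,cv2
from scipy.spatial.transform import Rotation as Ro
def world(f):
    K=f["camera_matrix"];E=f["extrinsics"];z=f["z_map"].astype(float)
    v,u=np.mgrid[0:z.shape[0],0:z.shape[1]]
    P=np.stack([(u-K[0,2])/K[0,0]*z,-(v-K[1,2])/K[1,1]*z,-z],-1)
    W=P@E[:3,:3].T+E[:3,3]; W[z==0]=np.nan
    return W
def load(n): return dict(np.load(n))
E
python3 - <<'E'
from h import *
for n in("top","scene"):
    f=load(f"/tmp/{n}0.npz");W=world(f);c=f["color"].astype(int)
    hsv=cv2.cvtColor(f["color"],cv2.COLOR_RGB2HSV).astype(int)
    ok=(W[...,2]>0.02)&(W[...,2]<0.13)
    org=(hsv[...,0]<14)&(hsv[...,1]>150)&(hsv[...,2]>60)&ok
    blu=(hsv[...,0]>100)&(hsv[...,0]<130)&(hsv[...,1]>120)&(W[...,2]>0.015)&(W[...,2]<0.15)
    for nm,m in(("org",org),("blu",blu)):
        k,l,s,ce=cv2.connectedComponentsWithStats(m.astype(np.uint8))
        for i in range(1,k):
            if s[i,4]<5: continue
            p=W[l==i]; top=p[p[:,2]>np.nanmax(p[:,2])-0.006]
            print(n,nm,s[i],np.round(np.median(p,0),4),"rng",np.round(p.min(0),3),np.round(p.max(0),3),"topmid",np.round((top.min(0)+top.max(0))/2,4))
E
```

```text
top org [265  71   6   7  33] [0.9278 0.2176 0.0875] rng [0.919 0.212 0.083] [0.938 0.226 0.093] topmid [0.9283 0.2186 0.0899]
top org [275  71   7   7  33] [0.9279 0.1897 0.0884] rng [0.92  0.181 0.082] [0.936 0.198 0.095] topmid [0.9287 0.1895 0.0922]
top org [286  71   6   7  33] [0.9288 0.1617 0.0879] rng [0.92  0.153 0.081] [0.937 0.168 0.094] topmid [0.9283 0.1604 0.0907]
top org [296  71   6   7  35] [0.9277 0.1341 0.0889] rng [0.919 0.126 0.082] [0.937 0.14  0.094] topmid [0.9276 0.1342 0.0907]
top org [306  71   7   7  34] [0.9288 0.1038 0.0885] rng [0.921 0.095 0.078] [0.938 0.112 0.094] topmid [0.9282 0.1038 0.0913]
top org [317  71   6   7  33] [0.9271 0.076  0.0874] rng [0.92  0.068 0.081] [0.937 0.082 0.096] topmid [0.928  0.0748 0.0932]
top org [327  71   6   7  34] [0.928  0.0483 0.0875] rng [0.919 0.04  0.081] [0.938 0.054 0.095] topmid [0.9275 0.0444 0.0927]
top org [337  71   6   6  33] [0.928  0.018  0.0887] rng [0.921 0.012 0.081] [0.939 0.026 0.092] topmid [0.9287 0.0192 0.0898]
top org [265  82   7   7  35] [0.8967 0.2176 0.087 ] rng [0.886 0.209 0.037] [0.923 
[... 7751 characters left out ...]
mid [0.9327 0.2186 0.0914]
scene blu [   6  214  107   58 4647] [ 0.8165 -0.609   0.1397] rng [ 0.701 -0.73   0.13 ] [ 0.901 -0.473  0.147] topmid [ 0.8037 -0.5984  0.144 ]
scene blu [365 220   2   4   5] [0.6259 0.237  0.055 ] rng [0.61  0.234 0.047] [0.63  0.238 0.056] topmid [0.6239 0.2356 0.0528]
scene blu [297 240   7   7  36] [0.7732 0.0497 0.13  ] rng [0.765 0.04  0.123] [0.785 0.058 0.134] topmid [0.7749 0.0497 0.1312]
scene blu [220 246  47  28 982] [ 0.7844 -0.1162  0.0566] rng [ 0.736 -0.178  0.048] [ 0.831 -0.056  0.064] topmid [ 0.7853 -0.1157  0.0606]
scene blu [554 290   4   2   5] [0.8297 0.7607 0.0271] rng [0.827 0.755 0.025] [0.832 0.765 0.028] topmid [0.8295 0.7597 0.0268]
```

```bash
cat >> h.py <<'E'
def ray(f,u,v,z):
    K=f["camera_matrix"];E=f["extrinsics"]
    d=E[:3,:3]@np.array([(u-K[0,2])/K[0,0],-(v-K[1,2])/K[1,1],-1.]);o=E[:3,3]
    return o+d*(z-o[2])/d[2]
E
python3 - <<'E'
from h import *
t=load("/tmp/top0.npz");s=load("/tmp/scene0.npz")
g=lambda f,l,sc,o,z:[ray(f,u/sc+o[0],v/sc+o[1],z)[:2].round(4) for u,v in l]
print("plate top",g(t,[(178,182),(288,149),(340,318),(230,352)],2.58,(165,105),.012))
print("plate scene",g(s,[(472,143),(518,266),(621,244)],2.66,(160,150),.012))
print("tray top",g(t,[(417,201),(773,245),(761,369),(402,327)],2.58,(165,105),.02))
print("tray scene",g(s,[(80,175),(396,217),(417,130),(115,92)],2.66,(160,150),.02))
W=world(t)
for f,n in((t,"top"),(s,"scene")):
    c=f["color"];h=cv2.cvtColor(c,cv2.COLOR_RGB2HSV)
    W=world(f)
    for (x,y) in((.566,-.018),(.5425,-.131),(.523,-.255)):
        d=np.hypot(W[...,0]-x,W[...,1]-y)
        m=(d>.021)&(d<.045)&(W[...,2]>.05)&(W[...,2]<.09)
        m2=m&(h[...,0]>95)&(h[...,0]<135)&(h[...,1]>70)
        p=W[m2];print(n,x,m.sum(),m2.sum(),p.mean(0).round(4) if len(p) else "", p[:,:].max(0).round(4) if len(p) else "")
# chute depth cross-sections
print(np.array2string((W:=world(t))[168:236:3,240:284:3,2]*1000,precision=0,max_line_width=200,suppress_small=True))
E
python3 - <<'E'
import cv2
a=cv2.imread("pics/scene0.png");b=cv2.imread("pics/top0.png")
cv2.imwrite("pics/a.png",cv2.resize(b[155:250,225:300],None,fx=6.3,fy=6.3,interpolation=cv2.INTER_CUBIC))
cv2.imwrite("pics/b.png",cv2.resize(b[185:240,335:460],None,fx=6.3,fy=6.3,interpolation=cv2.INTER_CUBIC))
E
```

```text
plate top [array([0.6564, 0.321 ]), array([0.6926, 0.1991]), array([0.5041, 0.1423]), array([0.468 , 0.2629])]
plate scene [array([0.5135, 0.1466]), array([0.7019, 0.2045]), array([0.665 , 0.3232])]
tray top [array([0.6321, 0.0564]), array([ 0.5799, -0.337 ]), array([ 0.4435, -0.3186]), array([0.4933, 0.0743])]
tray scene [array([ 0.5934, -0.327 ]), array([0.6425, 0.0611]), array([0.5017, 0.0775]), array([ 0.4506, -0.3162])]
top 0.566 26 6 [ 0.5889 -0.0357  0.0713] [ 0.5916 -0.0333  0.0742]
top 0.5425 27 12 [ 0.5623 -0.1255  0.069 ] [ 0.5737 -0.1146  0.0759]
top 0.523 32 14 [ 0.5468 -0.253   0.0701] [ 0.5536 -0.2368  0.0772]
scene 0.566 60 9 [ 0.5898 -0.0333  0.0722] [ 0.5949 -0.0288  0.0752]
scene 0.5425 66 6 [ 0.5718 -0.1275  0.0711] [ 0.5795 -0.1254  0.0747]
scene 0.523 76 8 [ 0.5504 -0.2552  0.0718] [ 0.5578 -0.2519  0.0754]
[[ nan  -0.   2.   0.  -3.  -6.   9.   9.  10.   6.  12.  10.   9.   1.  -1.]
 [ -1.   1.  -2.   7.  11.  12.  10.  15.   6.  13.   7.  10.  13.  -2.  -6.]
 [ 18.   7.  10.   5.   7.   8.  15.  10.   9.  12.  -1.  13.   7.  13.  -5.]
 [  5.  11.  11.  10.  10
[... 835 characters left out ...]
 -3.  11.   6.  10. 153. 128. 131. 137. 149. 146. 146.  74.  75.  75.   8.]
 [ -4.   0.  10.  10.  72. 139. 152. 156. 156. 163. 116.  78.  76.  74.  45.]
 [  2.   0.   8.   3.  70.  85.  75. 170. 173. 181. 180.  79.  81.  79.  75.]
 [ -2.  -3.  11.  12.   6.  78.  79. 184. 188. 190. 118.  84.  77.  78.  76.]
 [ -2.  -0.   4.  10.  10.  78.  81.  79.  80.  73.  75.  74.  78.  74.  77.]
 [  1.   1.  -7.   8.  14.  76.  76.  77.  72.  73.  75.  76.  80.  76.  78.]
 [ -4.  -1.   1.  11.   8.   9.  78.  78.  74.  74.  80.  73.  79.  76.  76.]
 [  0.   2.   2.  -4.  13.  10.  70.  73.  73.  78.  79.  78.  63.  17.  11.]
 [ -3.   4.  -5.  -0.   8.  15.  74.  78.  76.  56.  14.  11.  13.  -4.  -3.]]
```

View pics/a.png

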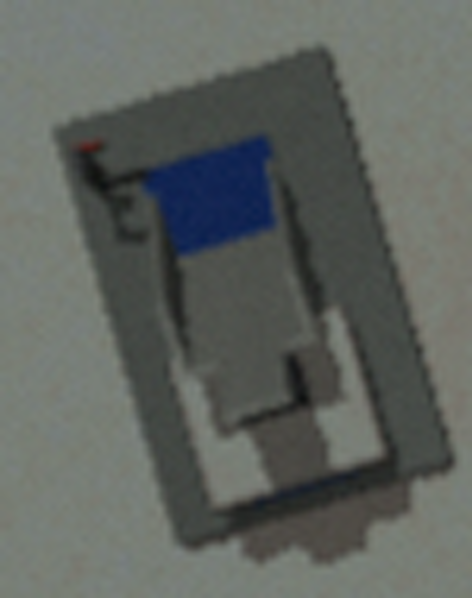

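View pics/b.png

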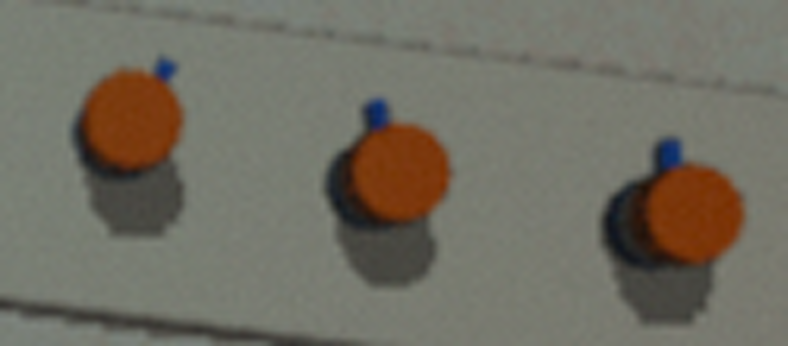

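Call:
apply_moves:
  moves:
    - [1,0,0,0,0.1232]
    - [1,0,0,0,0.1232]
    - [1,0,0,0,0.1232]
    - [1,-0.02,0.0267,0.005,0]
    - [1,-0.02,0.0267,0.005,0]
    - [1,-0.02,0.0267,0.005,0]
    - [1,-0.02,0.0267,0.005,0]
    - [1,-0.02,0.0267,0.005,0]
    - [1,-0.02,0.0267,0.005,0]
    - [1,-0.02,0.0267,0.005,0]
    - [1,-0.02,0.0267,0.005,0]
    - [1,-0.02,0.0267,0.005,0]
  newtons: 15

```text
t: 2.1
eef_pos: [0.4247, -0.3876, 0.1816]
ee_rot: [-3.141, 0.001, -3.141]
force: [0.8, -1.2, -0.9]
width: 0.0875
```

Call:
apply_moves:
  moves:
    - [1,-0.0197,0.0265,0.0063,0]
    - [1,-0.0197,0.0265,0.0063,0]
    - [1,-0.0197,0.0265,0.0063,0]
    - [1,-0.0197,0.0265,0.0063,0]
    - [1,-0.0197,0.0265,0.0063,0]
    - [1,0,0,0.0185,0]
    - [1,0,0,0.0185,0]
    - [1,0,0,0.0185,0]
    - [1,0,0,0.0185,0]
    - [1,0,0,0,0]

```text
t: 2.93
eef_pos: [0.5202, -0.2557, 0.0726]
ee_rot: [3.14, -0.005, 3.141]
force: [-0.5, 0.6, -0.4]
width: 0.0877
```

```bash
python3 - <<'E'
from station import *
from h import *
s=arm.get_state();print({k:np.round(s[k],3) for k in("eef_pos","force","joint_efforts")})
f=eyes.grab_frame("scene");np.savez("/tmp/s1.npz",**{k:f[k] for k in("color","z_map","camera_matrix","extrinsics")})
cv2.imwrite("pics/s1.png",cv2.resize(f["color"][110:260,140:340,::-1],None,fx=4,fy=4,interpolation=cv2.INTER_CUBIC))
E
```

```text
{'eef_pos': array([ 0.52 , -0.256,  0.073]), 'force': array([-0.501,  0.649, -0.424]), 'joint_efforts': array([ 3.9800e-01, -5.2564e+01,  2.4228e+01,  6.0030e+00,  8.5200e-01,
        7.0000e-03])}
```

View pics/s1.png

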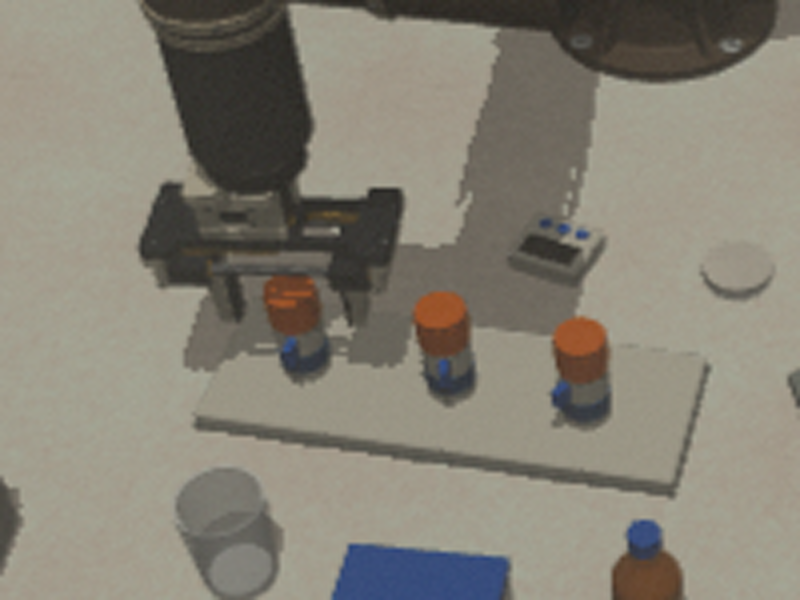

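Call:
apply_moves:
  moves:
    - [-1,0,0,-0.002,0]
    - [-1,0,0,0,0]
    - [-1,0,0,0,0]
    - [-1,0,0,0,0]
    - [-1,0,0,0,0]
    - [-1,0,0,0,0]
  newtons: 15

```text
t: 3.48
eef_pos: [0.5225, -0.2566, 0.0786]
ee_rot: [-3.141, 0.001, -3.141]
force: [0.4, 0.1, -0.1]
width: 0.0533
```

Call:
apply_moves:
  moves:
    - [-1,0,0,0,0]
    - [-1,0,0,0,0]
    - [-1,0,0,0,0]

```text
t: 3.73
eef_pos: [0.5224, -0.2565, 0.0782]
ee_rot: [-3.142, 0.0, -3.141]
force: [0.3, 1.1, -0.0]
width: 0.042
```

```bash
python3 - <<'E'
from station import *
from h import *
s=arm.get_state();print({k:np.round(s[k],3) for k in("eef_pos","force","joint_efforts","width")})
E
```

```text
{'eef_pos': array([ 0.522, -0.256,  0.078]), 'force': array([ 0.306,  1.066, -0.039]), 'joint_efforts': array([-1.6200e-01, -5.0637e+01,  2.2912e+01,  5.4740e+00, -4.5000e-02,
       -0.0000e+00]), 'width': np.float64(0.042)}
```

Call:
apply_moves:
  moves:
    - [-1,0,0,0,0]
    - [-1,0,0,-0.008,0]
    - [-1,0,0,-0.012,0]
    - [-1,0,0,-0.012,0]
    - [-1,0,0,-0.008,0]
    - [-1,0,0,0,0]
    - [-1,0,0,0,0]
    - [-1,0,0,0,0]
    - [-1,0,0,0,0]
    - [-1,0,0,0,0]

```text
t: 4.57
eef_pos: [0.5219, -0.2564, 0.1174]
ee_rot: [3.141, -0.001, -3.141]
force: [-0.3, -0.5, -0.7]
width: 0.042
```

```bash
python3 - <<'E'
from station import *
from h import *
s=arm.get_state();print({k:np.round(s[k],3) for k in("eef_pos","force","moment","joint_efforts","width")})
E
```

```text
{'eef_pos': array([ 0.522, -0.256,  0.117]), 'force': array([-0.334, -0.478, -0.666]), 'moment': array([-0.037, -0.009,  0.015]), 'joint_efforts': array([-4.0000e-03, -4.9955e+01,  2.5206e+01,  6.0540e+00, -7.3000e-02,
       -0.0000e+00]), 'width': np.float64(0.042)}
```

Call:
apply_moves:
  moves:
    - [-1,0,0,0,0]

```text
t: 4.65
eef_pos: [0.5221, -0.2564, 0.1175]
ee_rot: [3.141, -0.001, -3.141]
force: [0.4, 0.9, -0.6]
width: 0.0416
```

Call:
apply_moves:
  moves:
    - [-1,0,0,0,0]

```text
t: 4.73
eef_pos: [0.5222, -0.2565, 0.1177]
ee_rot: [3.141, -0.001, -3.141]
force: [-0.4, 0.4, -1.4]
width: 0.0422
```

Call:
apply_moves:
  moves:
    - [-1,0,0,0,0]

```text
t: 4.82
eef_pos: [0.5223, -0.2565, 0.1178]
ee_rot: [3.142, -0.0, -3.141]
force: [-0.8, -0.7, -0.7]
width: 0.0417
```

Call:
apply_moves:
  moves:
    - [-1,0,0,0.012,0]
    - [-1,0,0,0.012,0]
    - [-1,0,0,0.01,0]
    - [-1,0,0,0.004,0]
    - [-1,0,0,0.0015,0]
    - [-1,0,0,0,0]
    - [-1,0,0,0,0]
    - [0.3,0,0,0,0]
    - [1,0,0,0,0]
    - [1,0,0,0,0]
    - [1,0,0,0,0]

```text
t: 5.73
eef_pos: [0.5226, -0.2566, 0.0789]
ee_rot: [-3.141, 0.001, -3.141]
force: [0.2, -0.0, -0.1]
width: 0.0627
```

Call:
apply_moves:
  moves:
    - [1,0,0,-0.01,0]
    - [1,0,0,-0.024,0]
    - [1,0,0,-0.024,0]
    - [1,0,0,-0.014,0]
    - [1,-0.005,0.031,0,0]
    - [1,-0.005,0.031,0,0]
    - [1,-0.005,0.031,0,0]
    - [1,-0.005,0.031,0,0]
    - [1,0,0,0,-0.0655]
    - [1,0,0,0,-0.0655]
    - [1,0,0,0,0]

```text
t: 6.65
eef_pos: [0.5427, -0.1318, 0.1516]
ee_rot: [-3.141, 0.001, -3.006]
force: [0.0, 0.5, 0.5]
width: 0.0875
```

Call:
apply_moves:
  moves:
    - [1,0,0,0.02,0]
    - [1,0,0,0.024,0]
    - [1,0,0,0.02,0]
    - [1,0,0,0.01,0]
    - [-1,0,0,0,0]
    - [-1,0,0,0,0]
    - [-1,0,0,0,0]
    - [-1,0,0,0,0]
    - [-1,0,0,0,0]
    - [-1,0,0,0,0]
    - [-1,0,0,0,0]
    - [-1,0,0,0,0]

```text
t: 7.65
eef_pos: [0.5425, -0.1324, 0.0769]
ee_rot: [3.141, 0.001, -3.01]
force: [0.0, 1.4, 2.2]
width: 0.0419
```

Call:
apply_moves:
  moves:
    - [-1,0,0,0,0]
    - [-1,0,0,-0.008,0]
    - [-1,0,0,-0.012,0]
    - [-1,0,0,-0.012,0]
    - [-1,0,0,-0.008,0]
    - [-1,0,0,0,0]
    - [-1,0,0,0,0]
    - [-1,0,0,0,0]
    - [-1,0,0,0,0]

```text
t: 8.4
eef_pos: [0.5417, -0.1325, 0.1158]
ee_rot: [3.141, -0.001, -3.011]
force: [0.4, 0.3, -3.4]
width: 0.0421
```

Call:
apply_moves:
  moves:
    - [-1,0,0,0,0]

```text
t: 8.48
eef_pos: [0.5419, -0.1325, 0.1158]
ee_rot: [3.141, -0.001, -3.01]
force: [0.9, 0.2, -3.3]
width: 0.0417
```

Call:
apply_moves:
  moves:
    - [-1,0,0,0,0]

```text
t: 8.57
eef_pos: [0.542, -0.1325, 0.116]
ee_rot: [3.142, -0.001, -3.01]
force: [0.3, 0.5, -3.8]
width: 0.042
```

Call:
apply_moves:
  moves:
    - [-1,0,0,-0.02,-0.0825]
    - [-1,0,0,-0.03,-0.0825]
    - [-1,0,0,-0.03,0]
    - [-1,0,0,-0.03,0]
    - [-1,0,0,-0.014,0]
    - [-1,-0.01,0.021,0,0]
    - [-1,-0.013,0.028,0,0]
    - [-1,-0.013,0.028,0,0]
    - [-1,-0.013,0.028,0,0]
    - [-1,-0.013,0.028,0,0]
    - [-1,-0.013,0.028,0,0]
    - [-1,-0.013,0.028,0,0]
  newtons: 15

```text
t: 9.57
eef_pos: [0.5711, 0.0754, 0.2403]
ee_rot: [3.142, -0.0, -2.845]
force: [0.3, -0.4, -3.1]
width: 0.0415
```

Call:
apply_moves:
  moves:
    - [-1,-0.014,0.03,0,0]
    - [-1,-0.014,0.03,0,0]
    - [-1,-0.014,0.03,0,0]
    - [-1,-0.014,0.03,0,0]
    - [-1,-0.012,0.0265,0,0]
    - [-1,0,0,0,0]
    - [-1,0,0,0,0]
    - [-1,0,0,0,0]

```text
t: 10.23
eef_pos: [0.5932, 0.2338, 0.2399]
ee_rot: [-3.141, -0.001, -2.845]
force: [-0.9, -0.6, -2.9]
width: 0.0417
```

```bash
python3 - <<'E'
from station import *
from h import *
s=arm.get_state();print({k:np.round(s[k],4) for k in("t","eef_pos","ee_rot","force","width")})
for n,(a,b,c,d) in(("scene",(110,260,300,500)),("top",(120,270,200,400))):
    f=eyes.grab_frame(n);np.savez(f"/tmp/{n}2.npz",**{k:f[k] for k in("color","z_map","camera_matrix","extrinsics")})
    cv2.imwrite(f"pics/{n}2.png",cv2.resize(f["color"][a:b,c:d,::-1],None,fx=4,fy=4,interpolation=cv2.INTER_CUBIC))
E
```

```text
{'t': np.float64(10.2333), 'eef_pos': array([0.5932, 0.2338, 0.2399]), 'ee_rot': array([-3.1411e+00, -1.4000e-03, -2.8448e+00]), 'force': array([-0.8752, -0.6222, -2.912 ]), 'width': np.float64(0.0417)}
```

View pics/scene2.png

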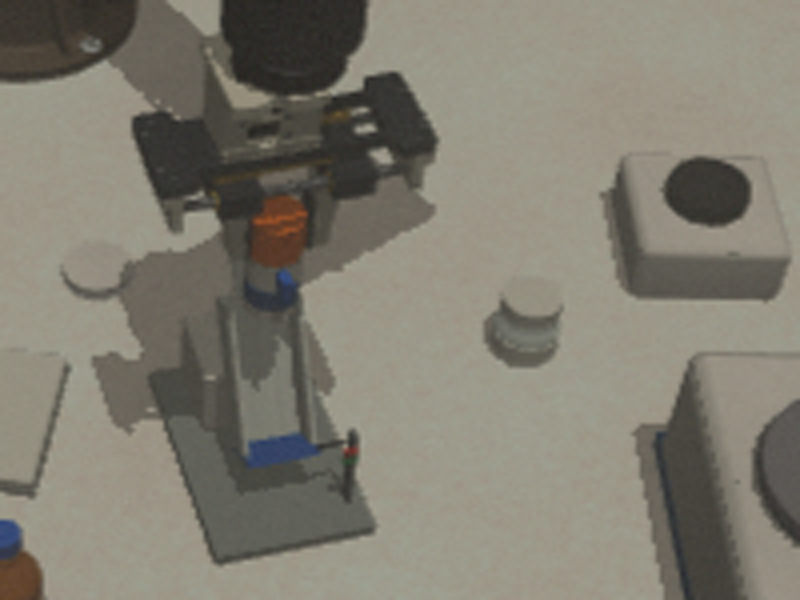

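View pics/top2.png

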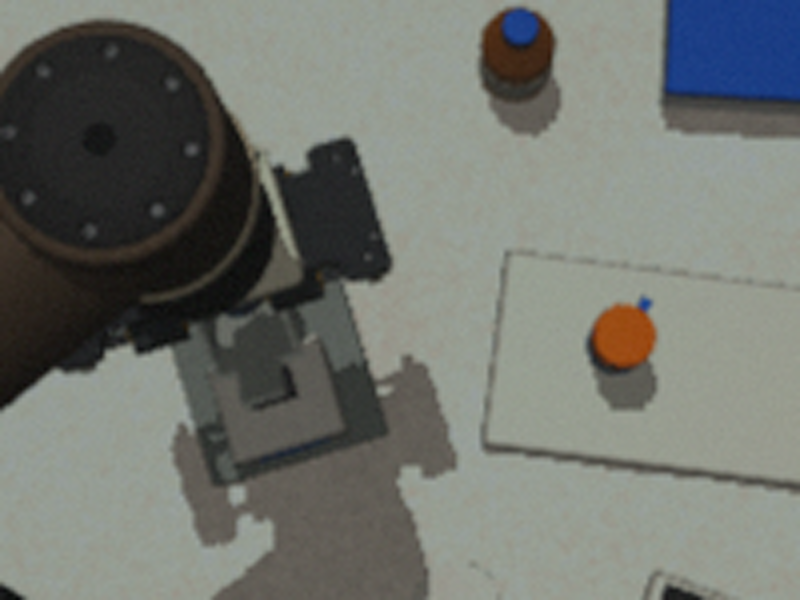

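```bash
python3 - <<'E'
from h import *
def fr(W):
    d=W-np.array([.5750,.2285,0]);c,s=np.cos(np.radians(17)),np.sin(np.radians(17))
    u=d[...,0]*c+d[...,1]*s;y=-d[...,0]*s+d[...,1]*c
    dx=u-.05;dz=W[...,2]-.055
    return u,y,W[...,2],dx*.866+dz*.5,-dx*.5+dz*.866   # u,y,h,xc,zc
for n in("scene2","scene0","top0"):
    f=load(f"/tmp/{n}.npz");W=world(f);u,y,h,xc,zc=fr(W)
    near=(abs(y)<.04)&(zc>-.03)
    fl=near&(zc>.02)&(zc<.17)&(xc<.0)&(xc>-.03)&(abs(y)<.018)
    print(n,"floor xc",np.nanmedian(xc[fl]),fl.sum())
    for a in np.arange(.0,.17,.02):
        m=near&(zc>a)&(zc<a+.02)&(xc>-.01)&(xc<.03)
        L=y[m&(y<-.012)];R=y[m&(y>.012)]
        fm=near&(zc>a)&(zc<a+.02)&(xc>-.03)&(xc<-.01)
        q=lambda v:(np.round([v.min(),np.median(v),v.max()],4),len(v)) if len(v) else None
        print(round(a,2),"L",q(L),"R",q(R),"F",q(y[fm]))
    hsv=cv2.cvtColor(f["color"],cv2.COLOR_RGB2HSV).astype(int)
    b=(hsv[...,0]>100)&(hsv[...,0]<130)&(hsv[...,1]>120)&near&(h<.1)&(h>.03)
    rows=np.where(b.any(1))[0]
    print("stop blue",[ (round(np.sort([y[r,np.where(b[r])[0][0]],y[r,np.where(b[r])[0][-1]]]).mean(),4)) for r in rows], y[b].min().round(4),y[b].max().round(4))
    if n=="scene2":
        o=(hsv[...,0]<14)&(hsv[...,1]>150)&(abs(y)<.06)&(h>.18)
        print("cap",[(round((y[r,np.where(o[r])[0][0]]+y[r,np.where(o[r])[0][-1]])/2,4),np.ptp(y[r][o[r]]).round(3)) for r in np.where(o.any(1))[0]])
        b=(hsv[...,0]>100)&(hsv[...,0]<130)&(hsv[...,1]>100)&(abs(y)<.06)&(h>.17)
        print("foot/lug",[(round((y[r,np.where(b[r])[0][0]]+y[r,np.where(b[r])[0][-1]])/2,4),np.ptp(y[r][b[r]]).round(3),h[r][b[r]].mean().round(3)) for r in np.where(b.any(1))[0]])
        print(u[o].min(),u[o].max())
E
```

```text
scene2 floor xc -0.021391379979485047 282
0.0 L (array([-0.0265, -0.0253, -0.0159]), 17) R (array([0.0145, 0.028 , 0.0365]), 31) F (array([-0.0268,  0.0066,  0.0288]), 94)
0.02 L (array([-0.0271, -0.025 , -0.0213]), 18) R (array([0.0264, 0.0285, 0.0326]), 20) F (array([-0.0265,  0.0065,  0.0298]), 98)
0.04 L (array([-0.0266, -0.0254, -0.0216]), 20) R (array([0.0266, 0.0288, 0.0327]), 18) F (array([-0.0266,  0.0078,  0.0298]), 91)
0.06 L (array([-0.027 , -0.0251, -0.0231]), 16) R (array([0.0266, 0.0285, 0.0318]), 21) F (array([-0.0265,  0.0078,  0.0292]), 95)
0.08 L (array([-0.027 , -0.0251, -0.0212]), 20) R (array([0.0265, 0.0286, 0.0335]), 19) F (array([-0.0262,  0.002 ,  0.0302]), 74)
0.1 L (array([-0.0272, -0.0252, -0.0218]), 21) R (array([0.027 , 0.0303, 0.0317]), 11) F (array([-0.0264, -0.0116, -0.0038]), 30)
0.12 L None R None F (array([-0.0256, -0.0079, -0.0026]), 21)
0.14 L None R None F (array([-0.0089, -0.0057, -0.0004]), 7)
0.16 L None R None F None
stop blue [np.float64(0.0188), np.float64(0.0097), np.float64(0.006), np.float64(0.005), np.float64(-0.0053), np.float64(-0.0
[... 2781 characters left out ...]
, 0.033 ]), 17) F (array([-0.025 ,  0.0019,  0.0328]), 77)
0.12 L (array([-0.0247, -0.0231, -0.0213]), 7) R (array([0.0302, 0.031 , 0.0319]), 4) F (array([-0.0245,  0.0047,  0.0321]), 57)
0.14 L None R None F (array([-0.0098,  0.0038,  0.0179]), 38)
0.16 L None R None F (array([-0.0095,  0.0033,  0.018 ]), 35)
stop blue [np.float64(-0.021), np.float64(-0.0174), np.float64(-0.0112), np.float64(-0.0053), np.float64(-0.0015), np.float64(0.0044), np.float64(0.0031), np.float64(0.0041), np.float64(0.0057), np.float64(0.0037), np.float64(0.0048), np.float64(0.0043), np.float64(0.0052), np.float64(0.006), np.float64(0.0096), np.float64(0.0119), np.float64(0.0179), np.float64(0.0216)] -0.0253 0.0307
```

```bash
python3 - <<'E'
from h import *
from scipy.optimize import least_squares
f=load("/tmp/scene2.npz");W=world(f);d=W-np.array([.5750,.2285,0]);c,s=np.cos(np.radians(17)),np.sin(np.radians(17))
u=d[...,0]*c+d[...,1]*s;y=-d[...,0]*s+d[...,1]*c;h=W[...,2]
hsv=cv2.cvtColor(f["color"],cv2.COLOR_RGB2HSV).astype(int)
o=(hsv[...,0]<14)&(hsv[...,1]>130)&(abs(y)<.06)&(h>.18)&(h<.268)&(u>-.01)
print(o.sum(),y[o].min(),y[o].max(),np.percentile(y[o],[2,50,98]),u[o].max(),h[o].min(),h[o].max())
r=least_squares(lambda p:np.hypot(u[o]-p[0],y[o]-p[1])-.021,[.02,0],loss="soft_l1",f_scale=.002);print("cap circle",r.x)
b=(abs(y)<.03)&(h>.185)&(h<.235)&(u>.0)&(u<.055)
b2=b&~((hsv[...,0]>100)&(hsv[...,0]<130)&(hsv[...,1]>120)&(h>.205))
r=least_squares(lambda p:np.hypot(u[b2]-p[0],y[b2]-p[1])-.020,[.02,0],loss="soft_l1",f_scale=.002);print("body circle",r.x,b2.sum(),np.percentile(y[b2],[1,99]))
l=(hsv[...,0]>100)&(hsv[...,0]<130)&(hsv[...,1]>120)&(abs(y)<.04)&(h>.205)&(h<.25)
print("lug",u[l].mean(),y[l].mean(),u[l].max(),l.sum(),h[l].min(),h[l].max())
E
```

```text
54 -0.019161937735971225 0.009383009096670083 [-0.01645682 -0.00426096  0.00803747] 0.04430947508342374 0.2414000416369363 0.26764049233884246
cap circle [ 0.01895619 -0.00048675]
body circle [2.00606458e-02 3.00810821e-05] 160 [-0.02061778  0.01727315]
lug 0.04678033628510878 -0.0008994217441460493 0.053419270626305713 7 0.2330175286555849 0.236781825910511
```

Call:
apply_moves:
  moves:
    - [-1,0.001,0.0021,0.01,0]
    - [-1,0.002,0,0.016,0]
    - [-1,0.002,0,0.016,0]
    - [-1,0.002,0,0.012,0]
    - [-1,0,0,0.008,0]
    - [-1,0,0,0,0]
    - [-1,0,0,0,0]
  newtons: 12

```text
t: 10.92
eef_pos: [0.5864, 0.2334, 0.1785]
ee_rot: [-3.141, -0.0, -2.846]
force: [0.6, -0.7, -2.4]
width: 0.0419
```

```bash
cat > v.py <<'E'
from station import *
from h import *
import sys
s=arm.get_state();p=s["eef_pos"];d=p-np.array([.5750,.2285,0]);c,q=np.cos(np.radians(17)),np.sin(np.radians(17))
print({k:np.round(s[k],4) for k in("t","eef_pos","force","moment","width")},"u,y",d[0]*c+d[1]*q,-d[0]*q+d[1]*c)
f=eyes.grab_frame("scene");np.savez(f"/tmp/{sys.argv[1]}.npz",**{k:f[k] for k in("color","z_map","camera_matrix","extrinsics")})
cv2.imwrite(f"pics/{sys.argv[1]}.png",cv2.resize(f["color"][140:250,320:430,::-1],None,fx=5.4,fy=5.4,interpolation=cv2.INTER_CUBIC))
E
python3 v.py c1
```

```text
{'t': np.float64(10.9167), 'eef_pos': array([0.5864, 0.2334, 0.1785]), 'force': array([ 0.6107, -0.6573, -2.4308]), 'moment': array([-0.0098, -0.0358, -0.0355]), 'width': np.float64(0.0419)} u,y 0.012369354944108714 0.0013742628177661012
```

View pics/c1.png

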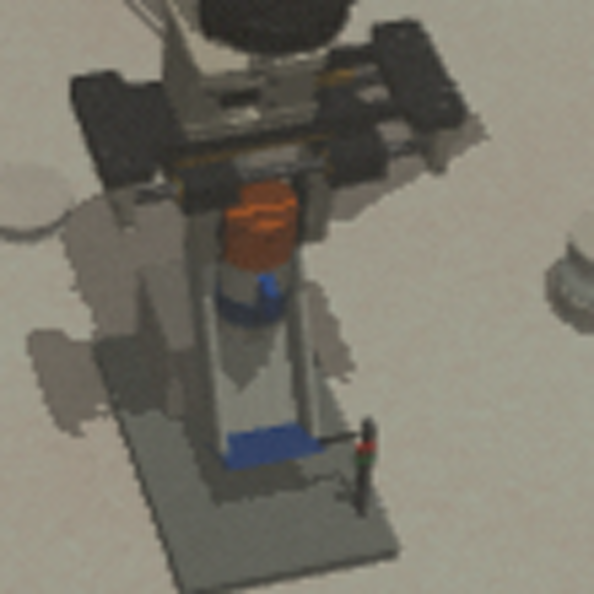

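Call:
apply_moves:
  moves:
    - [-1,0.004,0.001,0,0]
    - [-1,0.004,0,0,0]
    - [-1,0.004,0,0.001,0]
    - [-1,0.004,0,0,0]
    - [-1,0.004,0,0.001,0]
    - [-1,0.002,0,0,0]
    - [-1,0,0,0,0]
  newtons: 12

```text
t: 11.55
eef_pos: [0.5647, 0.2285, 0.1771]
ee_rot: [3.141, 0.001, -2.845]
force: [1.4, 0.4, -1.7]
width: 0.0419
```

```bash
python3 v.py c2
```

```text
{'t': np.float64(11.55), 'eef_pos': array([0.5647, 0.2285, 0.1771]), 'force': array([ 1.4403,  0.447 , -1.6797]), 'moment': array([ 0.2056, -0.8317, -0.0112]), 'width': np.float64(0.0419)} u,y -0.009806924027257068 0.002984133957616187
```

View pics/c2.png

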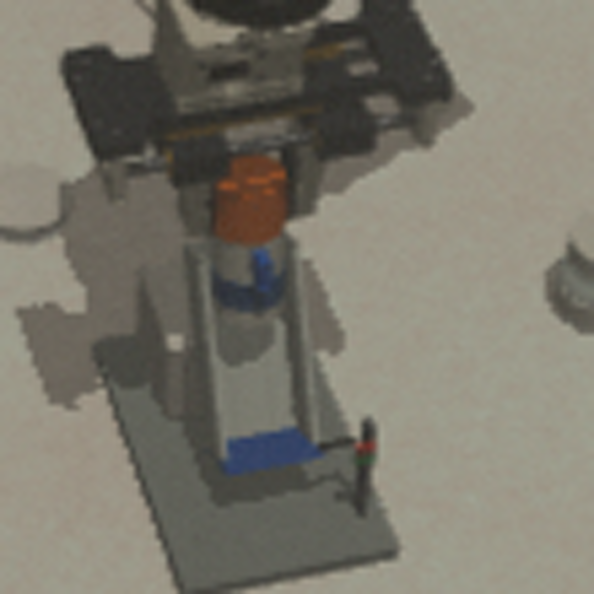

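Call:
apply_moves:
  moves:
    - [-1,0.004,-0.0005,0.0005,0]
    - [-1,0.004,0,0.0005,0]
    - [-1,0.004,0,0.0005,0]
    - [-1,0.004,0,0.0005,0]
    - [-1,0.004,0,0.0005,0]
    - [-1,0,0,0,0]
    - [-1,0,0,0,0]
  newtons: 12

```text
t: 12.18
eef_pos: [0.5455, 0.2218, 0.1741]
ee_rot: [-3.141, -0.001, -2.845]
force: [1.1, 0.7, 0.0]
width: 0.0418
```

```bash
python3 v.py c3;python3 - <<'E'
from h import *
f=load("/tmp/c3.npz");W=world(f);d=W-np.array([.5750,.2285,0]);c,s=np.cos(np.radians(17)),np.sin(np.radians(17))
u=d[...,0]*c+d[...,1]*s;y=-d[...,0]*s+d[...,1]*c;h=W[...,2]
xc=(u-.05)*.866+(h-.055)*.5; zc=-(u-.05)*.5+(h-.055)*.866
hsv=cv2.cvtColor(f["color"],cv2.COLOR_RGB2HSV).astype(int)
for a in np.arange(.05,.2,.01):
    m=(abs(y-.002)<.006)&(zc>a)&(zc<a+.01)&(abs(xc)<.05);print(round(a,2),m.sum(),np.round(np.median(xc[m]),4) if m.any() else "",np.round(xc[m].max(),4) if m.any() else "")
E
```

```text
{'t': np.float64(12.1833), 'eef_pos': array([0.5455, 0.2218, 0.1741]), 'force': array([1.1476, 0.6846, 0.0083]), 'moment': array([ 0.2561, -0.5689,  0.0081]), 'width': np.float64(0.0418)} u,y -0.03014477754682811 0.002225310509548702
0.05 13 -0.024 -0.0202
0.06 8 -0.0264 -0.0237
0.07 1 0.0114 0.0114
0.08 12 0.0149 0.0183
0.09 13 0.0161 0.0215
0.1 11 0.0149 0.0213
0.11 9 0.025 0.0331
0.12 14 0.029 0.0344
0.13 16 0.02 0.035
0.14 12 0.021 0.0248
0.15 15 0.0214 0.0245
0.16 16 0.0206 0.0267
0.17 13 0.0011 0.0196
0.18 0  
0.19 0  
0.2 0
```

View pics/c3.png

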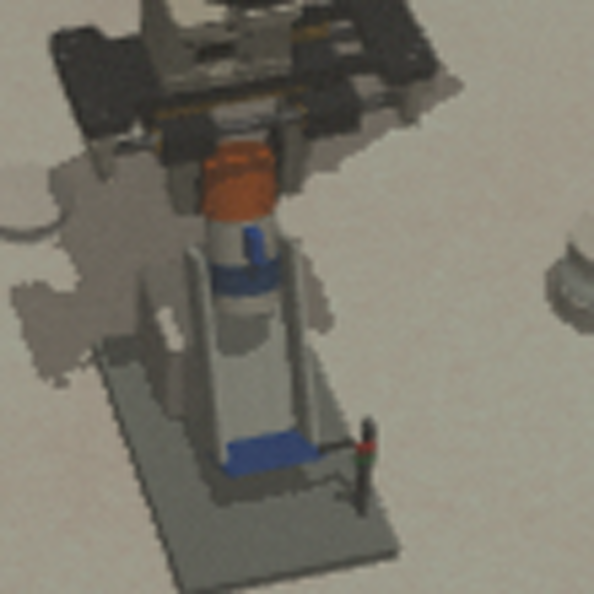

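Call:
apply_moves:
  moves:
    - [-1,0.001,0,0.0005,0]
    - [-1,0,0,0,0]
    - [-1,0,0,0,0]
    - [1,0,0,0,0]
    - [1,0,0,0,0]
    - [1,0,0,0,0]
    - [1,0,0,0,0]
    - [1,0,0,0,0]
    - [1,0,0,0,0]
    - [1,0,0,0,0]

```text
t: 13.07
eef_pos: [0.545, 0.2218, 0.1735]
ee_rot: [-3.142, -0.0, -2.845]
force: [-0.1, 0.1, -0.2]
width: 0.0825
```

```bash
python3 v.py c4
```

```text
{'t': np.float64(13.0667), 'eef_pos': array([0.545 , 0.2218, 0.1735]), 'force': array([-0.0915,  0.0537, -0.2075]), 'moment': array([-0.0496, -0.0348,  0.0027]), 'width': np.float64(0.0825)} u,y -0.03068257549803568 0.002371386286045429
```

View pics/c4.png

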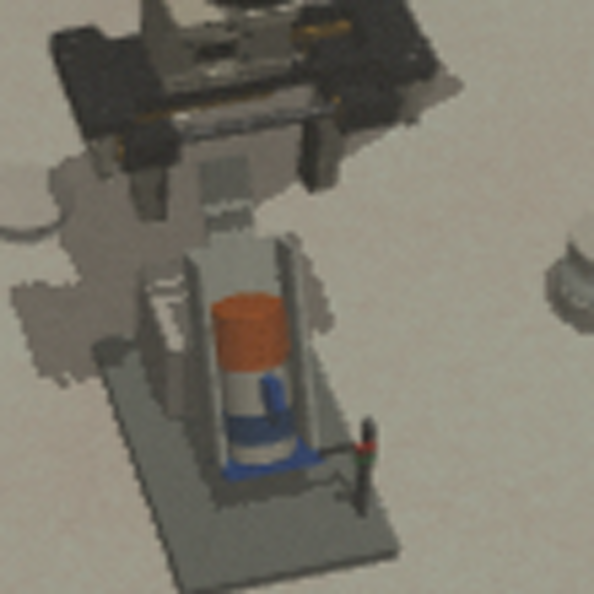

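The pod is at the stop. The next step is to raise the tool clear and check everything.

Call:
apply_moves:
  moves:
    - [1,0,0,-0.01,0]
    - [1,0,0,-0.025,0]
    - [1,0,0,-0.03,0]
    - [1,0,0,-0.03,0]
    - [1,0.01,0,-0.02,0]
    - [1,0.02,0,0,0]
    - [1,0.02,0,0,0]
    - [1,0.01,0,0,0]
    - [1,0,0,0,0]
    - [1,0,0,0,0]
    - [1,0,0,0,0]

```text
t: 14.03
eef_pos: [0.4882, 0.2046, 0.2888]
ee_rot: [-3.142, 0.0, -2.845]
force: [-0.7, 0.1, 0.1]
width: 0.0874
```

```bash
python3 v.py c5;python3 - <<'E'
from h import *
from station import *
f=eyes.grab_frame("top");cv2.imwrite("pics/top5.png",f["color"][:,:,::-1])
for n,g in(("scene",load("/tmp/c5.npz")),("top",f)):
    W=world(g);hsv=cv2.cvtColor(g["color"],cv2.COLOR_RGB2HSV).astype(int)
    o=(hsv[...,0]<14)&(hsv[...,1]>150)&(W[...,2]>.05)&(W[...,2]<.2)&(W[...,0]<.72)&(W[...,0]>.4)
    k,l,s,_=cv2.connectedComponentsWithStats(o.astype(np.uint8))
    for i in range(1,k):
        if s[i,4]>20: print(n,s[i],np.median(W[l==i],0).round(4))
g=load("/tmp/c5.npz");W=world(g);d=W-np.array([.5750,.2285,0]);c,s=np.cos(np.radians(17)),np.sin(np.radians(17))
u=d[...,0]*c+d[...,1]*s;y=-d[...,0]*s+d[...,1]*c;h=W[...,2]
xc=(u-.05)*.866+(h-.055)*.5; zc=-(u-.05)*.5+(h-.055)*.866
for a in np.arange(-.03,.15,.01):
    m=(abs(y-.002)<.006)&(zc>a)&(zc<a+.01)&(abs(xc)<.05);print(round(a,2),m.sum(),np.round(np.median(xc[m]),4) if m.any() else "")
E
```

```text
{'t': np.float64(14.0333), 'eef_pos': array([0.4882, 0.2046, 0.2888]), 'force': array([-0.6551,  0.0914,  0.1067]), 'moment': array([ 0.0111, -0.0523,  0.0014]), 'width': np.float64(0.0874)} u,y -0.09002816061251276 0.002520309447446297
scene [206 178  12   9  85] [ 0.5242 -0.2555  0.1096]
scene [279 190  12   9  93] [ 0.569  -0.0169  0.1095]
scene [360 195  12  13 118] [0.5997 0.2362 0.1216]
top [255 188  15  13 112] [0.5931 0.2265 0.1217]
top [348 197  16  15 186] [ 0.5634 -0.0165  0.1085]
top [436 211  17  16 205] [ 0.5213 -0.2529  0.1083]
-0.03 0 
-0.02 8 0.0141
-0.01 11 0.0127
0.0 11 0.0134
0.01 14 0.0137
0.02 10 0.0161
0.03 17 0.0225
0.04 16 0.0149
0.05 13 0.0157
0.06 12 0.0141
0.07 14 0.0136
0.08 25 -0.0193
0.09 9 -0.0278
0.1 12 -0.0244
0.11 14 -0.0256
0.12 13 -0.0256
0.13 11 -0.0251
0.14 12 -0.0256
```

View pics/top5.png

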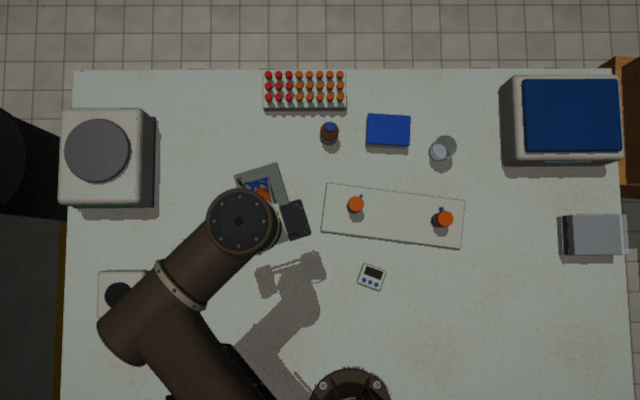

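View pics/c5.png

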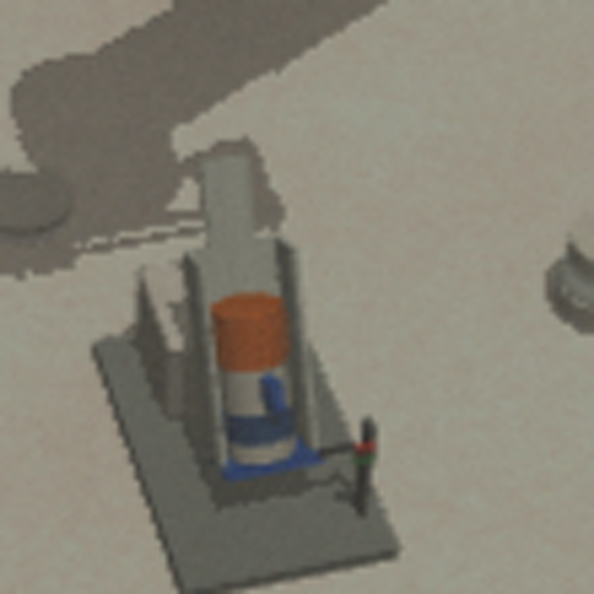

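```bash
python3 -c "
from station import job
print(job.job_done())"
```

```text
the job is handed in; nothing more can be done
None
```

The loaded pod is at the stop in the weighing chute, foot first with its lug out of the open side, and the job is handed in at about 14 s. No verdict was reported.

- **Finding the heavy pod:** I hefted the pod at the robot's right end of the tray first. It read about 0.85 N, so it was empty, and I set it back. The middle pod read about 3.4 N, so it was the loaded one. I never lifted the third.
- **Sending it down:** I held the loaded pod upright by the cap and lowered its foot between the chute walls. Pulling it back against the floor tilted it onto the slope. It measured about 3° off the slope, with its foot roughly 80 mm up from the stop, when I let go and it slid down.
- **Chute:** In the last picture the pod rests at the stop and its front surface runs parallel to the slope. The chute floor has dropped by about 4 mm square to the slope, which is about 8 mm straight down.
- **Empty pods and bench:** The empty pods stand upright with caps at 0.109 m, within 2 mm of where they started. By eye, the reagent bottle, tip box, beaker and timer look unmoved in the top view. I could not check the dish and jar there because the arm hid them, though the jar's edge was unmoved in the close-up. I did not measure any of the bystanders.
- **Robot:** The gripper is open and clear of everything, at a tool height of 0.289 m.

**Disagreements:**
- The two cameras differed by about 4–7 mm in x.
- The camera y of the pods was about 1.7 mm off the jaw-centred positions.
- I moved the pod about 2 mm sideways over the chute to match what the scene camera showed.

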